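Assemble the cascade impactor on its filter base

ROBOT

A 7-joint arm with a two-finger parallel gripper is mounted at the origin on a cart in front of the work surface, level with it; the furniture and walls round the work are solid. World frame = base frame: x ahead of the robot, y to its left, z up, the work surface at z = 0. Lengths are in m, angles in rad, forces in N, time in s.
With the tool pointing down it reaches from about 0.425 to 0.875 m from the base axis. Payload 9.9 kg.
Tool frame: the origin (TCP) lies midway between the tips of the shut fingers; the grasp point (between the pads) lies 19 mm behind it; z points along the fingers, y is the line along which they close (so a half turn about z gives the same grasp; the last joint's range is limited). The gripper opens to 85 mm and grips with 20 to 120 N. Pads are 22 mm wide; open, the fingers measure 114 mm over their backs; the gripper's body (76 mm by 85 mm) begins 54 mm behind the grasp point. The pads swing forward as they close: fully open they stand 13 mm farther back than shut.
Start: joints at [1.047, 0.576, 0.025, 1.437, -0.015, 1.129, -0.057], TCP at [0.287, -0.611, 0.231] pointing down, gripper open.
Joint ranges: [-2.76, 2.76], [-0.34, 2.15], [-1.52, 1.57], [0.19, 2.46], [-1.09, 4.23], [0.17, 1.99], [-2.82, 2.82]. Speed limits (rad/s): [2.22, 2.22, 3.01, 3.01, 3.14, 3.14, 3.14].

INTERFACE

Orientations are given as a 3x3 rotation matrix whose columns are the frame's x, y, z axes.
In Python, from rig import arm gives the robot as it stands. The module is installed in compiled form; this text tells all that it offers.
- The arm moves only by the shell command python3 -m jog 'ROWS' [FORCE]. ROWS is a JSON object of lists of equal length, an entry for each row: "grip": the closure, from -1 (fully open) to 1 (shut); "offset": the shift along the tool's x, y, z in mm, a list of three; "twist": the turn, a rotation vector about the tool's x, y, z in rad, a list of three. A call has 1 to 10 rows; each row shifts and turns the commanded pose from where the row before left it, along the tool's axes as they then stand; what a row does not reach is not made up. A row lasts 1/10 s, in which the tool goes at most 50 mm and 8.59 degrees, less where a joint would pass 70% of its speed; a pose out of reach is approached as far as the arm can. A call is refused whole if a number of a shift passes 50 or a number of a turn 0.15, either way. A call with a gripper value outside its range is refused whole. The fingers move at their own pace and stop on an object; FORCE is the grip in N (left out, the last holds). Time passes only in rows, so rows that do not move let the fingers close. It gives the time, the measured TCP pose, the force, the opening and the grip force at its end, in the units of the state.
- arm.get_obs(): the state, without advancing time (a new reading comes with each control period).
- arm.get_image(name): name is "side" or "top"; returns a dict with "color" (420x560x3 uint8, red, green, blue), "z_map" (420x560 float32, m along the optical axis (not along the pixel's ray), 0 where there is no reading), "fx", "fy", "cx", "cy" (pixels), "D" ([k1, k2, p1, p2, k3] as OpenCV has them; the pictures are not rectified), "R" (3x3) and "t" (3): a world point X has camera coordinates R X + t. Camera axes: x right, y down, z forward; pixel columns grow to the right and rows downward; lengths in m; the calibration is good to about 2 mm. A picture is of the moment at which its call begins.
- arm.finish_job(): hands the job in; it is judged then, once.
The state is a dict: "t": time; "q": joint angles; "joint_vel": joint speeds; "tau": joint torques, N m; "tool_pos": TCP position; "ee_rot": TCP orientation; "wrist_force": force on the tool from outside, world axes, zero at the start; "torque": the same for the moment, N m; "gripper_width": finger opening in m; "grasp_force": force on a finger pad.
Only numpy, scipy, OpenCV 4.12 (cv2) and the standard library are available. Lean on these libraries where they do the work, as an engineer would, in place of code of your own. Each camera call takes 0.05 s, during which the arm holds its last target. There are 200 camera calls.

TASK

Put the cascade impactor together on its filter base, one part at a time from the bottom up, so that the jets get finer towards the filter: first the stage with the many tiny jets, then the stage with seven medium jets, then the stage with three large jets, and the inlet on top. Seat every part fully down on the one below, keep the parts upright, let go of them, and leave the lens barrel, the tape reel and the petri dish where they are.

Things in the scene. Friction and masses are not known exactly. Their poses are not given: they have to be found in the camera images.
- filter_base: Round aluminium drum, 54 mm diameter, on a dark foot disc (76 mm diameter, 7 mm high); fixed to the bench. Origin: centre of its underside, z up. Flat shoulder 28 mm above the origin; on it a spigot 9 mm high (44 mm diameter in its lowest 2 mm, then tapering to 34 mm) with a pale filter disc on top. A brass hose nipple sticks out along +x to 50 mm from the axis, 17 mm above the bench.
- stage_fine: Loose stage with 19 tiny jets (3 mm dark holes) on top. Aluminium drum, 54 mm diameter, 24 mm to the shoulder, 33 mm with its spigot (like the base's); 80 g. Origin: centre of its underside, z up; starts upright. Recess below, 48 mm wide, 10 mm deep: goes over the spigot below (2 mm play all round, taper guides 5 mm) till its rim rests on that shoulder. Any turn will do. Grip the drum.
- stage_medium: Loose stage with 7 medium jets (6 mm dark holes, one in the middle, six round it) on top. Same form, diameter, recess and spigot as stage_fine, but 30 mm from underside to shoulder, 39 mm with its spigot; 100 g. Origin: centre of its underside, z up; starts upright on the bench.
- stage_coarse: Loose stage with 3 large jets (11.5 mm dark holes) on top. Same form, diameter, recess and spigot as stage_fine, but 36 mm from underside to shoulder, 45 mm with its spigot; about 120 g. Origin: centre of its underside, z up; starts upright on the bench.
- inlet: Loose aluminium inlet: 54 mm diameter for the lowest 15 mm, then a cone up to a straight tube of 22 mm diameter from 36 to 62 mm above the underside; 66 mm high, about 90 g; dark mouth on top. Recess below as on stage_fine, no spigot. Origin: centre of its underside, z up; starts upright on the bench. Grip it by the tube.
- lens_barrel: Bystander: black upright cylinder, 46 mm diameter, 70 mm high, loose. Origin: centre of its underside.
- ptfe_tape: Bystander: white flat tape reel lying on the bench, 51 mm diameter, 14 mm high, loose. Origin: centre of its underside.
- petri_dish: Bystander: clear-white flat petri dish, 58 mm diameter, 15 mm high, loose. Origin: centre of its underside.
- particle_counter: Fixed obstacle, not to be bumped: big grey box with a screen, turned; its near upright edge stands at about x = 0.43, y = -0.05. Top at z = 0.21, carrying handle to 0.25; a thick black hose rises from its top near x = 0.60, y = -0.08. Parts lie on both sides of it: carry them high over its near edge.
- remote_counter: Fixed obstacle, do not bump it: small blue-grey device on a stand, x from 0.47 to 0.60, y from -0.15 to -0.30, 0.18 m high; from its top a black hose rises, leaning back and to the right (at z = 0.3: x = 0.57, y = -0.31; at z = 0.6: x = 0.62, y = -0.37).
Not all that is in view belongs to the job. Leave any turquoise look-alike of the stage_fine alone.

How it is judged:
On the way, in this order (a step that is already met when the one before it is completed fails the run):
1. the fine stage sits fully down on the filter base (z of stage_fine in the frame of filter_base between 0.025 and 0.03 m and horizontal distance between stage_fine and filter_base below 0.005 m and angle between stage_fine's own z axis and vertical below 0.06 rad), for 0.2 s.
2. the medium stage sits fully down on the fine stage (z of stage_medium in the frame of stage_fine between 0.021 and 0.026 m and horizontal distance between stage_medium and stage_fine below 0.005 m and angle between stage_medium's own z axis and vertical below 0.06 rad), for 0.2 s.
3. the coarse stage sits fully down on the medium stage (z of stage_coarse in the frame of stage_medium between 0.027 and 0.032 m and horizontal distance between stage_coarse and stage_medium below 0.005 m and angle between stage_coarse's own z axis and vertical below 0.06 rad), for 0.2 s.
4. the inlet sits fully down on the coarse stage (z of inlet in the frame of stage_coarse between 0.033 and 0.038 m and horizontal distance between inlet and stage_coarse below 0.005 m and angle between inlet's own z axis and vertical below 0.06 rad), for 0.2 s.
At the end, for the whole second after the job is handed in: From the filter base upward stand the fine, medium and coarse stages and the inlet, each with its underside within 2 mm of the height of the shoulder below it (at most 3 mm lower), within 5 mm of the axis of the part below, upright within 0.06 rad, released and at rest (all of step 1 and all of step 2 and all of step 3 and all of step 4 and linear speed of each of stage_fine, stage_medium, stage_coarse, inlet below 0.01 m/s and contact force between the fingers and stage_fine below 0.1 N and contact force between the fingers and stage_medium below 0.1 N and contact force between the fingers and stage_coarse below 0.1 N and contact force between the fingers and inlet below 0.1 N); the robot touches nothing.
It fails at once if the lens barrel is moved by more than 15 mm (distance of lens_barrel from where it was at the start of the episode above 0.015 m).
It fails at once if the tape reel is moved by more than 15 mm (distance of ptfe_tape from where it was at the start of the episode above 0.015 m).
It fails at once if the petri dish is moved by more than 15 mm (distance of petri_dish from where it was at the start of the episode above 0.015 m).
It fails at once if a part of the impactor is tipped by more than 0.7 rad (angle between any of stage_fine, stage_medium, stage_coarse, inlet's own z axis and vertical above 0.7 rad).
It also fails if it takes over 131 s, if anything falls off the work surface, if the arm or the gripper's body presses on something with over 40 N, if the wrist force passes 120 N, or if a joint passes its speed limit or range.

## Working session

There is one attempt and no reset: what is moved stays moved. The work goes in short steps, Python scripts to look and compute and a shell command to move; the robot and the scene stay as the last step left them, time stands still between calls to the robot, and variables do not carry over. Pictures are saved under pics/ and viewed, at most 14 in all, crops included, and the job is handed in when it is done.

```bash
mkdir -p pics; python3 - <<'E'
from rig import arm
import cv2,numpy as np
o=arm.get_obs()
for k in ("t","tool_pos","ee_rot","gripper_width","wrist_force"): print(k,np.round(o[k],3).tolist())
for n in ("side","top"):
    d=arm.get_image(n); np.savez(f"{n}0.npz",**d)
    cv2.imwrite(f"pics/{n}0.png",cv2.resize(d["color"][:,:,::-1],(784,588),interpolation=cv2.INTER_CUBIC))
    print(n,d["fx"],d["cx"],d["cy"],d["D"],np.round(-d["R"].T@d["t"],3),np.round(d["R"],2).tolist())
E
```

```text
t 0.0
tool_pos [0.287, -0.61, 0.23]
ee_rot [[0.905, 0.426, -0.001], [0.426, -0.905, 0.001], [-0.0, -0.002, -1.0]]
gripper_width 0.085
wrist_force [0.163, -0.218, 0.636]
side 421.9040755724708 280.9586941332902 214.89105988362644 [0.01997347 0.         0.         0.         0.        ] [ 0.371 -1.081  0.535] [[0.99, -0.15, 0.03], [-0.04, -0.4, -0.92], [0.15, 0.91, -0.4]]
top 501.93839031065556 280.86369409735556 209.223262970825 [-0.02569998  0.          0.          0.          0.        ] [0.405 0.034 1.45 ] [[-0.03, -1.0, -0.01], [-0.99, 0.03, -0.1], [0.1, 0.01, -0.99]]
```

View pics/side0.png

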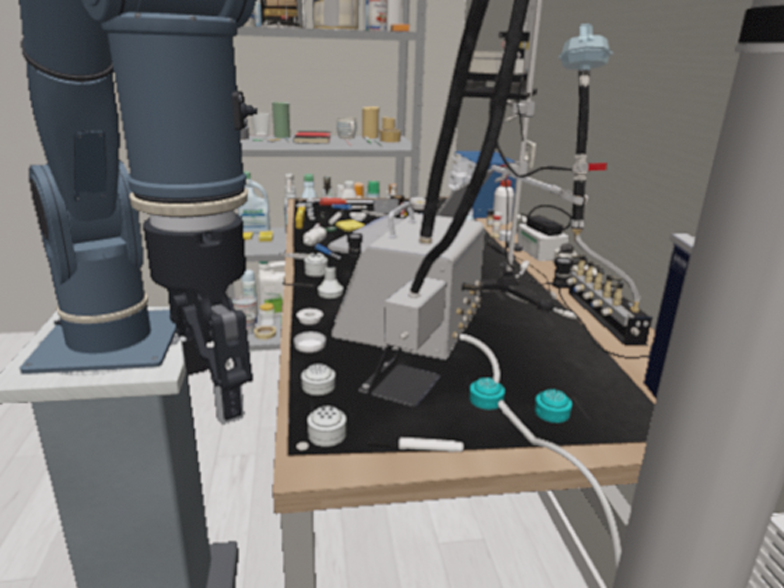

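View pics/top0.png

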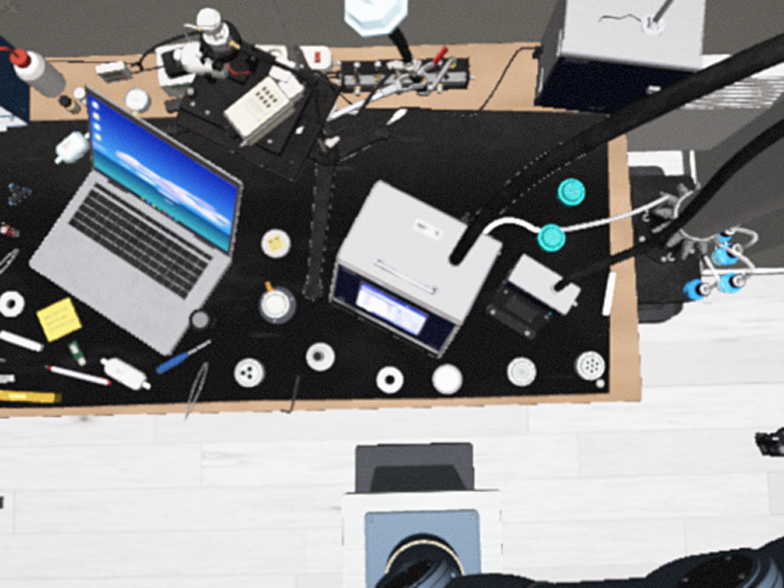

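The top view (784x588) shows the candidates:
- **Fine stage:** (521,371), with many tiny holes. The turquoise look-alikes at (571,191) and (551,238) are ruled out by colour.
- **Medium stage:** (591,366), 7 holes.
- **Coarse stage:** (249,373), 3 holes.
- **Inlet:** (320,356).
- **Base:** (277,303), with the brass nipple. The object at (276,243) could be confused with it.
- **Bystanders:** tape (390,379), dish (447,379), lens barrel (200,320).

Next I'll confirm these in one enlarged crop and measure them.

```bash
cat > h.py <<'E'
import numpy as np,cv2
def K(d): return np.array([[d["fx"],0,d["cx"]],[0,d["fy"],d["cy"]],[0,0,1.]])
def cloud(d):
    z=d["z_map"]; h,w=z.shape
    uv=np.mgrid[0:h,0:w][::-1].reshape(2,-1).T.astype(np.float64).reshape(-1,1,2)
    n=cv2.undistortPoints(uv,K(d),np.array(d["D"],float)).reshape(h,w,2)
    P=np.dstack([n*z[...,None],z])
    W=(P-d["t"])@d["R"]; W[z==0]=np.nan
    return W
def ray(d,px):
    n=cv2.undistortPoints(np.array(px,float).reshape(1,1,2),K(d),np.array(d["D"],float)).ravel()
    return -d["R"].T@d["t"], d["R"].T@np.array([n[0],n[1],1])
def proj(d,X):
    return cv2.projectPoints(np.array(X,float).reshape(-1,1,3),cv2.Rodrigues(d["R"])[0],d["t"],K(d),np.array(d["D"],float))[0].reshape(-1,2)
E
python3 - <<'E'
from h import *
d=dict(np.load("top0.npz"));s=dict(np.load("side0.npz"))
W=cloud(d);S=cloud(s)
names=dict(base=(277,303),what=(276,243),lens=(200,320),coarse=(249,373),inlet=(320,356),tape=(390,379),dish=(447,379),fine=(521,371),med=(591,366))
for n,(u,v) in names.items():
    u/=1.4;v/=1.4
    p=W[int(v),int(u)]
    out=[]
    for C in (W,S):
        m=(np.hypot(C[...,0]-p[0],C[...,1]-p[1])<.05)&(C[...,2]>.008)
        q=C[m]
        if len(q)<5: out.append(None);continue
        zt=np.percentile(q[:,2],98)
        lo,hi=q[:,:2].min(0),q[:,:2].max(0)
        out.append((m.sum(),np.round((lo+hi)/2,4).tolist(),np.round(hi-lo,3).tolist(),round(zt,4)))
    print(n,np.round(p,3),*out)
c=d["color"][150:300,130:440,::-1]
a=cv2.resize(c[:,20:150],None,fx=4,fy=4,interpolation=cv2.INTER_CUBIC)[:300*2]
b=cv2.resize(d["color"][235:295,130:440,::-1],(780,151),interpolation=cv2.INTER_CUBIC)
cv2.imwrite("pics/c1.png",np.vstack([cv2.resize(d["color"][160:245,150:330,::-1],(780,368),interpolation=cv2.INTER_CUBIC),b]))
E
```

```text
base [0.537 0.281 0.038] (np.int64(405), [0.5398, 0.2801], [0.082, 0.087], np.float64(0.0419)) None
what [0.664 0.283 0.018] (np.int64(324), [0.6684, 0.2793], [0.083, 0.076], np.float64(0.0273)) None
lens [0.505 0.429 0.068] (np.int64(455), [0.5059, 0.4326], [0.098, 0.09], np.float64(0.0725)) (np.int64(205), [0.4931, 0.4368], [0.072, 0.076], np.float64(0.0712))
coarse [0.398 0.338 0.043] (np.int64(316), [0.3965, 0.3391], [0.089, 0.091], np.float64(0.0491)) (np.int64(187), [0.3987, 0.3308], [0.05, 0.048], np.float64(0.0473))
inlet [0.427 0.192 0.065] (np.int64(286), [0.4278, 0.1852], [0.08, 0.077], np.float64(0.0688)) (np.int64(210), [0.4266, 0.1877], [0.052, 0.042], np.float64(0.0674))
tape [0.379 0.056 0.001] (np.int64(224), [0.3804, 0.0536], [0.077, 0.091], np.float64(0.0197)) (np.int64(114), [0.3774, 0.0552], [0.049, 0.047], np.float64(0.0171))
dish [ 0.376 -0.06   0.02 ] (np.int64(349), [0.3846, -0.0609], [0.079, 0.091], np.float64(0.0222)) (np.int64(239), [0.3861, -0.0624], [0.078, 0.06], np.float64(0.0243))
fine [ 0.386 -0.209  0.029] (np.int64(317), [0.3875, -0.2113], [0.089, 0.082], np.float64(0.0374)) (np.int64(361), [0.3862, -0.2166], [0.054, 0.048], np.float64(0.0352))
med [ 0.393 -0.346  0.043] (np.int64(333), [0.3989, -0.3496], [0.075, 0.076], np.float64(0.0427)) (np.int64(571), [0.3942, -0.355], [0.052, 0.049], np.float64(0.0414))
```

View pics/c1.png

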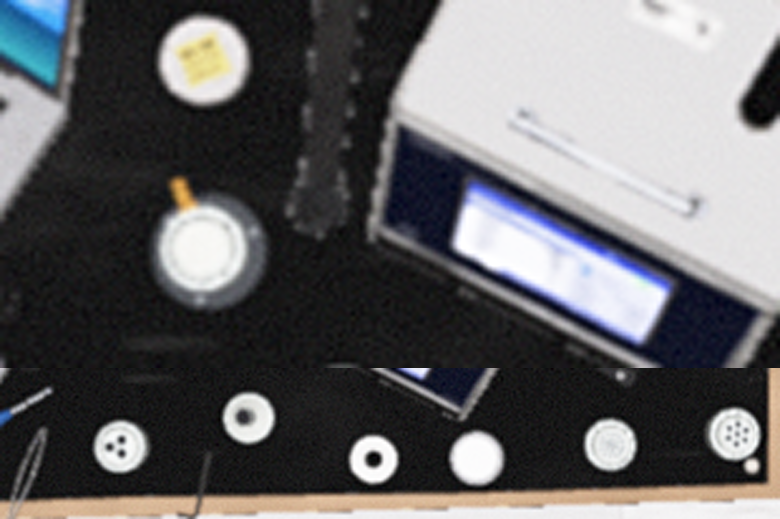

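The crop confirms the identities: coarse with 3 holes at (120,447), inlet at (248,418), tape at (373,459), dish at (477,458), fine with tiny holes at (610,445) and medium with 7 holes at (735,433). The base with its brass nipple is at (203,248). The round thing at (204,60) only carries a yellow note, so it isn't the base. Next come precise silhouette fits.

```bash
cat >> h.py <<'E'
PR=dict(fine=[(0,.027),(.024,.027),(.033,.017)],med=[(0,.027),(.030,.027),(.039,.017)],coarse=[(0,.027),(.036,.027),(.045,.017)],
 inlet=[(0,.027),(.015,.027),(.036,.011),(.066,.012)],base=[(.007,.027),(.028,.027),(.037,.017)])
A=np.linspace(0,2*np.pi,60)
def sil(d,n,x,y,z0=0):
    k=8; M=np.zeros((420*1,560*1),np.float32)
    m=np.zeros((420,560),np.uint8); big=None
    for (a,r),(b,q) in zip(PR[n][:-1],PR[n][1:]):
        X=np.r_[np.c_[x+r*np.cos(A),y+r*np.sin(A),A*0+a+z0],np.c_[x+q*np.cos(A),y+q*np.sin(A),A*0+b+z0]]
        hull=cv2.convexHull(proj(d,X).astype(np.float32)).reshape(-1,2)
        cv2.fillPoly(m,[np.round(hull*256).astype(np.int32)],255,cv2.LINE_AA,8)
    return m.astype(np.float32)/255
def fit(d,n,x,y,z0=0,thr=None):
    "blur-weighted silhouette match to brightness"
    from scipy.optimize import minimize
    g=cv2.cvtColor(d["color"],cv2.COLOR_RGB2GRAY).astype(np.float32)
    def f(p):
        m=cv2.GaussianBlur(sil(d,n,*p,z0),(0,0),.8)
        c=proj(d,[p[0],p[1],z0+.02])[0]; u,v=np.round(c0).astype(int); w=17
        a=m[v-w:v+w,u-w:u+w].ravel(); b=g[v-w:v+w,u-w:u+w].ravel()
        return -np.corrcoef(a,b)[0,1]
    c0=proj(d,[x,y,z0+.02])[0]
    r=minimize(f,[x,y],method="Nelder-Mead",options=dict(initial_simplex=[[x,y],[x+.006,y],[x,y+.006]],xatol=1e-4,fatol=1e-5))
    return np.round(r.x,4),round(-r.fun,3)
E
python3 - <<'E'
from h import *
d=dict(np.load("top0.npz"));s=dict(np.load("side0.npz"))
for n,p in dict(fine=(.387,-.213),med=(.395,-.353),coarse=(.398,.335),inlet=(.427,.187),base=(.539,.28)).items():
    print(n,*fit(d,n,*p),*(fit(s,n,*p) if n!="base" else ()),proj(s,[*p,0])[0].round())
W=cloud(d)
g=W[140:250,205:245]; m=(g[...,2]>.02)&(g[...,0]>.45)&(g[...,1]>.15)&(g[...,1]<.25)
print(np.round(g[m][np.argsort(g[m][:,0])][::max(1,m.sum()//15)],3).tolist())
E
```

```text
fine [ 0.3859 -0.2112] 0.984 [ 0.3869 -0.2081] 0.964 [227. 276.]
med [ 0.3935 -0.3504] 0.748 [ 0.3953 -0.3469] 0.903 [233. 312.]
coarse [0.3982 0.3404] 0.952 [0.4007 0.3401] 0.495 [225. 195.]
inlet [0.4271 0.1967] 0.947 [0.4268 0.1976] 0.624 [235. 210.]
base [0.5364 0.2858] 0.955 [266. 199.]
[[0.526, 0.152, 0.024], [0.54, 0.171, 0.032], [0.549, 0.171, 0.058], [0.555, 0.16, 0.08], [0.56, 0.153, 0.104], [0.568, 0.2, 0.022], [0.576, 0.208, 0.026], [0.614, 0.194, 0.021], [0.652, 0.204, 0.025], [0.672, 0.198, 0.025], [0.691, 0.199, 0.02], [0.705, 0.207, 0.022], [0.719, 0.183, 0.021], [0.733, 0.2, 0.027], [0.745, 0.174, 0.025], [0.756, 0.173, 0.027]]
```

```bash
python3 -m jog '{"grip":[-1,-1,-1,-1],"offset":[[0,0,-15],[0,0,-15],[0,0,-15],[0,0,0]],"twist":[[0,0,0.147],[0,0,0.147],[0,0,0.146],[0,0,0]]}' 40; python3 -m jog '{"grip":[-1,-1,-1,-1,-1,-1,-1,-1,-1,-1],"offset":[[10,-40,0],[10,-40,0],[10,-40,0],[10,-40,0],[10,-40,0],[10,-40,0],[10,-40,0],[10,-40,0],[10,-40,0],[9,-40,0]],"twist":[[0,0,0],[0,0,0],[0,0,0],[0,0,0],[0,0,0],[0,0,0],[0,0,0],[0,0,0],[0,0,0],[0,0,0]]}'
```

```text
t: 0.5
tool_pos: [0.2878, -0.6114, 0.2779]
ee_rot: [[1.0, -0.002, 0.001], [-0.002, -1.0, -0.003], [0.001, 0.003, -1.0]]
wrist_force: [-0.1, 0.2, 1.0]
gripper_width: 0.0855
grasp_force: 0.0
t: 1.5
tool_pos: [0.3862, -0.2089, 0.2756]
ee_rot: [[1.0, 0.005, -0.001], [0.005, -1.0, -0.0], [-0.001, 0.0, -1.0]]
wrist_force: [1.2, -0.8, 0.0]
gripper_width: 0.0855
grasp_force: 0.0
```

```bash
python3 -m jog '{"grip":[-1,-1,-1,-1,-1,-1,-1,-1,-1,-1],"offset":[[0,1.5,40],[0,0,40],[0,0,40],[0,0,40],[0,0,40],[0,0,30],[0,0,20],[0,0,10],[0,0,0],[0,0,0]],"twist":[[0,0,0],[0,0,0],[0,0,0],[0,0,0],[0,0,0],[0,0,0],[0,0,0],[0,0,0],[0,0,0],[0,0,0]]}'; python3 - <<'E'
from h import *
from rig import arm
for n in ("top","side"):
    d=arm.get_image(n)
    if n=="side": cv2.imwrite("pics/g1.png",cv2.resize(d["color"][190:330,150:330,::-1],(720,560),interpolation=cv2.INTER_CUBIC))
print(np.round(arm.get_obs()["tool_pos"],4))
E
```

```text
t: 2.5
tool_pos: [0.3865, -0.2123, 0.0167]
ee_rot: [[1.0, 0.001, 0.0], [0.001, -1.0, 0.0], [0.0, -0.0, -1.0]]
wrist_force: [0.1, -1.2, -0.3]
gripper_width: 0.085
grasp_force: 0.0
[ 0.387  -0.2125  0.0172]
```

View pics/g1.png

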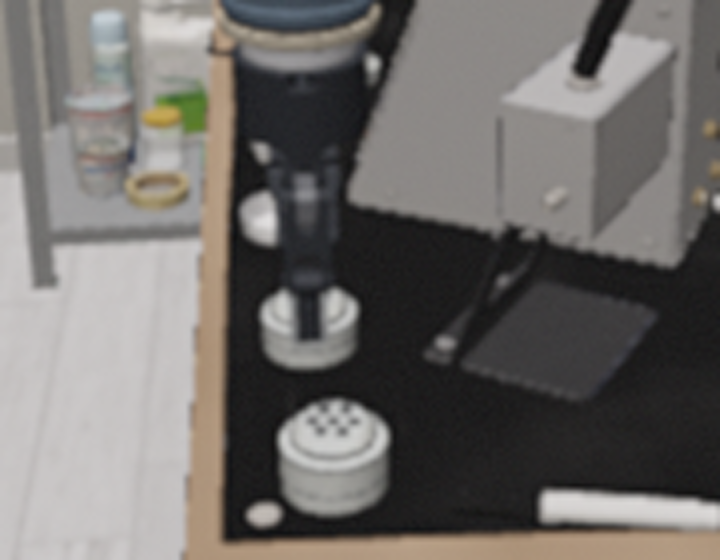

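The crop shows the fingers straddling the fine stage, centred at (310,325). I'll go down the last bit and grip.

```bash
python3 -m jog '{"grip":[-1,-1,0.4,0.4,0.4,0.4,0.4,0.4],"offset":[[0,0,12],[0,0,1],[0,0,0],[0,0,0],[0,0,0],[0,0,0],[0,0,0],[0,0,0]],"twist":[[0,0,0],[0,0,0],[0,0,0],[0,0,0],[0,0,0],[0,0,0],[0,0,0],[0,0,0]]}' 40
```

```text
t: 3.4
tool_pos: [0.3867, -0.2124, 0.0041]
ee_rot: [[1.0, 0.0, 0.001], [0.0, -1.0, -0.0], [0.001, 0.0, -1.0]]
wrist_force: [-0.7, 1.0, 9.2]
gripper_width: 0.052
grasp_force: 39.9
```

```bash
python3 -m jog '{"grip":[0.4,0.4,0.4,0.4,0.4,0.4,0.4,0.4,0.4],"offset":[[0,0,-10],[0,0,-40],[0,0,-40],[0,0,-40],[0,0,-40],[0,0,-40],[0,0,-40],[0,0,-40],[0,0,0]],"twist":[[0,0,0],[0,0,0],[0,0,0],[0,0,0],[0,0,0],[0,0,0],[0,0,0],[0,0,0],[0,0,0]]}'; python3 -m jog '{"grip":[0.4,0.4,0.4,0.4,0.4,0.4,0.4,0.4,0.4,0.4],"offset":[[8,-25,0],[12,-40,0],[12,-40,0],[12,-40,0],[12,-40,0],[12,-40,0],[12,-40,0],[12,-40,0],[12,-40,0],[12,-40,0]],"twist":[[0,0,0],[0,0,0],[0,0,0],[0,0,0],[0,0,0],[0,0,0],[0,0,0],[0,0,0],[0,0,0],[0,0,0]]}'
```

```text
t: 4.3
tool_pos: [0.388, -0.2131, 0.2987]
ee_rot: [[1.0, -0.0, 0.008], [-0.0, -1.0, -0.003], [0.008, 0.003, -1.0]]
wrist_force: [-0.3, -0.5, -0.8]
gripper_width: 0.0521
grasp_force: 42.5
t: 5.3
tool_pos: [0.5021, 0.1739, 0.2931]
ee_rot: [[1.0, -0.0, -0.001], [-0.0, -1.0, -0.001], [-0.001, 0.001, -1.0]]
wrist_force: [0.6, -0.4, -1.1]
gripper_width: 0.0518
grasp_force: 42.5
```

```bash
python3 -m jog '{"grip":[0.4,0.4,0.4,0.4,0.4,0.4,0.4,0.4,0.4,0.4],"offset":[[12,-38,0],[12,-38,0],[10,-35,0],[0,0,40],[0,0,40],[0,0,40],[0,0,40],[0,0,40],[0,0,18],[0,0,0]],"twist":[[0,0,0],[0,0,0],[0,0,0],[0,0,0],[0,0,0],[0,0,0],[0,0,0],[0,0,0],[0,0,0],[0,0,0]]}'; python3 -m jog '{"grip":[0.4],"offset":[[0,0,0]],"twist":[[0,0,0]]}'; python3 - <<'E'
from h import *
from rig import arm
d=arm.get_image("top"); s=arm.get_image("side"); np.savez("t1.npz",**d)
a=cv2.resize(d["color"][180:250,150:250,::-1],(400,280),interpolation=cv2.INTER_CUBIC)
b=cv2.resize(s["color"][140:210,210:310,::-1],(400,280),interpolation=cv2.INTER_CUBIC)
cv2.imwrite("pics/p1.png",np.hstack([a,b]))
E
```

```text
t: 6.3
tool_pos: [0.5343, 0.2823, 0.0723]
ee_rot: [[1.0, 0.0, -0.005], [0.0, -1.0, -0.003], [-0.005, 0.003, -1.0]]
wrist_force: [-0.8, -0.5, 0.1]
gripper_width: 0.0518
grasp_force: 42.5
t: 6.4
tool_pos: [0.5365, 0.2836, 0.0757]
ee_rot: [[1.0, -0.0, -0.0], [-0.0, -1.0, -0.0], [-0.0, 0.0, -1.0]]
wrist_force: [1.0, 0.3, -0.6]
gripper_width: 0.0518
grasp_force: 42.5
```

View pics/p1.png

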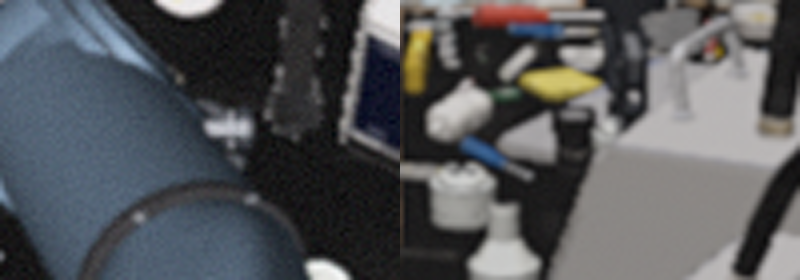

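The arm hides the base in the top view, and in the side view the counter hides it. I'll lower by feel instead.

```bash
python3 -m jog '{"grip":[0.4,0.4,0.4,0.4,0.4,0.4,0.4,0.4,0.4],"offset":[[0.5,-1,12],[0,0,12],[0,0,4],[0,0,4],[0,0,3],[0,0,3],[0,0,2],[0,0,0],[0,0,0]],"twist":[[0,0,0],[0,0,0],[0,0,0],[0,0,0],[0,0,0],[0,0,0],[0,0,0],[0,0,0],[0,0,0]]}'; python3 -m jog '{"grip":[0.4,0.4,0.4,0.4],"offset":[[0,0,2],[0,0,2],[0,0,0],[0,0,0]],"twist":[[0,0,0],[0,0,0],[0,0,0],[0,0,0]]}'
```

```text
t: 7.4
tool_pos: [0.5372, 0.2848, 0.0354]
ee_rot: [[1.0, -0.0, 0.0], [-0.0, -1.0, 0.0], [0.0, -0.0, -1.0]]
wrist_force: [-0.4, 0.4, -1.0]
gripper_width: 0.0519
grasp_force: 42.5
t: 7.8
tool_pos: [0.5373, 0.2848, 0.0323]
ee_rot: [[1.0, -0.0, 0.001], [-0.0, -1.0, 0.0], [0.001, -0.0, -1.0]]
wrist_force: [-1.8, -1.8, 10.0]
gripper_width: 0.0517
grasp_force: 43.6
```

```bash
python3 -m jog '{"grip":[-0.6,-1,-1,-1,-1,-1,-1,-1,-1,-1],"offset":[[0,0,0],[0,0,0],[0,0,0],[0,0,-20],[0,0,-40],[0,0,-45],[0,0,-45],[0,0,-45],[0,0,-45],[0,0,-25]],"twist":[[0,0,0],[0,0,0],[0,0,0],[0,0,0],[0,0,0],[0,0,0],[0,0,0],[0,0,0],[0,0,0],[0,0,0]]}'; python3 -m jog '{"grip":[-1,-1,-1,-1,-1,-1,-1,-1,-1,-1],"offset":[[-9,40,0],[-9,40,0],[-9,40,0],[-9,40,0],[-9,40,0],[-9,40,0],[-9,40,0],[-9,40,0],[-9,40,0],[-9,40,0]],"twist":[[0,0,0],[0,0,0],[0,0,0],[0,0,0],[0,0,0],[0,0,0],[0,0,0],[0,0,0],[0,0,0],[0,0,0]]}'
python3 -m jog '{"grip":[-1,-1,-1,-1,-1,-1,-1,-1],"offset":[[-9,40,0],[-9,40,0],[-9,40,0],[-9,40,0],[-9,40,0],[-8,35,0],[0,0,0],[0,0,0]],"twist":[[0,0,0],[0,0,0],[0,0,0],[0,0,0],[0,0,0],[0,0,0],[0,0,0],[0,0,0]]}'
python3 - <<'E'
from h import *
from rig import arm
d=arm.get_image("top"); s=arm.get_image("side"); np.savez("t2.npz",**d)
cv2.imwrite("pics/p2.png",np.hstack([cv2.resize(d["color"][180:250,150:250,::-1],(400,280),interpolation=cv2.INTER_CUBIC),cv2.resize(s["color"][250:350,180:320,::-1],(392,280))]))
print(fit(d,"fine",.537,.2855,.028),fit(s,"med",.395,-.35))
C=cloud(d);m=(np.hypot(C[...,0]-.537,C[...,1]-.2855)<.014);print(np.nanmedian(C[m][:,2]))
E
```

```text
t: 8.8
tool_pos: [0.5377, 0.2852, 0.3003]
ee_rot: [[1.0, -0.0, 0.004], [-0.0, -1.0, 0.002], [0.004, -0.002, -1.0]]
wrist_force: [0.5, 1.1, -0.7]
gripper_width: 0.0854
grasp_force: 0.0
t: 9.8
tool_pos: [0.4463, -0.1168, 0.2964]
ee_rot: [[1.0, -0.0, 0.0], [-0.0, -1.0, -0.0], [0.0, 0.0, -1.0]]
wrist_force: [1.1, 0.9, 1.0]
gripper_width: 0.0852
grasp_force: 0.0
t: 10.6
tool_pos: [0.3935, -0.3507, 0.2959]
ee_rot: [[1.0, -0.002, -0.0], [-0.002, -1.0, 0.001], [-0.0, -0.001, -1.0]]
wrist_force: [0.6, 0.7, 0.7]
gripper_width: 0.0852
grasp_force: 0.0
(array([0.5361, 0.2841]), np.float64(0.948)) (array([ 0.3952, -0.3477]), np.float64(0.905))
0.061181162808425664
```

View pics/p2.png

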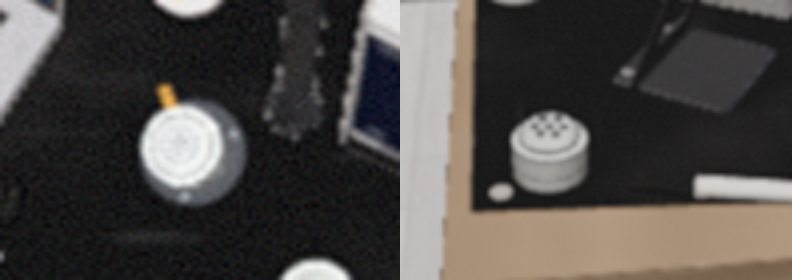

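The left half shows the fine stage sitting flat on the base at (181,146), its top at z = 61 mm as expected. The medium stage waits at (550,150) in the right half. Now I'll descend on it.

```bash
python3 -m jog '{"grip":[-1,-1,-1,-1,-1,-1,-1,-1,-1,-1],"offset":[[0.5,0,40],[0,0,40],[0,0,40],[0,0,40],[0,0,40],[0,0,40],[0,0,30],[0,0,15],[0,0,5],[0,0,0]],"twist":[[0,0,0],[0,0,0],[0,0,0],[0,0,0],[0,0,0],[0,0,0],[0,0,0],[0,0,0],[0,0,0],[0,0,0]]}'; python3 -m jog '{"grip":[0,0.4,0.4,0.4,0.4,0.4,0.4],"offset":[[0,0,0],[0,0,0],[0,0,0],[0,0,0],[0,0,0],[0,0,0],[0,0,0]],"twist":[[0,0,0],[0,0,0],[0,0,0],[0,0,0],[0,0,0],[0,0,0],[0,0,0]]}' 40
```

```text
t: 11.7
tool_pos: [0.3949, -0.3493, 0.0062]
ee_rot: [[1.0, 0.001, -0.0], [0.001, -1.0, 0.001], [-0.0, -0.001, -1.0]]
wrist_force: [-0.3, 0.4, -0.5]
gripper_width: 0.0856
grasp_force: 0.0
t: 12.4
tool_pos: [0.3951, -0.3506, 0.0077]
ee_rot: [[1.0, -0.0, 0.002], [-0.0, -1.0, -0.001], [0.002, 0.001, -1.0]]
wrist_force: [-1.1, 1.4, 8.0]
gripper_width: 0.0521
grasp_force: 40.3
```

```bash
python3 -m jog '{"grip":[0.4,0.4,0.4,0.4,0.4,0.4,0.4,0.4,0.4],"offset":[[0,0,-10],[0,0,-40],[0,0,-40],[0,0,-40],[0,0,-40],[0,0,-40],[0,0,-40],[0,0,-40],[0,0,0]],"twist":[[0,0,0],[0,0,0],[0,0,0],[0,0,0],[0,0,0],[0,0,0],[0,0,0],[0,0,0],[0,0,0]]}'; python3 -m jog '{"grip":[0.4,0.4,0.4,0.4,0.4,0.4,0.4,0.4,0.4,0.4],"offset":[[9,-40,0],[9,-40,0],[9,-40,0],[9,-40,0],[9,-40,0],[9,-40,0],[9,-40,0],[9,-40,0],[9,-40,0],[9,-40,0]],"twist":[[0,0,0],[0,0,0],[0,0,0],[0,0,0],[0,0,0],[0,0,0],[0,0,0],[0,0,0],[0,0,0],[0,0,0]]}'
python3 -m jog '{"grip":[0.4,0.4,0.4,0.4,0.4,0.4,0.4,0.4],"offset":[[9,-40,0],[9,-40,0],[9,-40,0],[9,-40,0],[9,-40,0],[7.5,-35,0],[0,0,0],[0,0,0]],"twist":[[0,0,0],[0,0,0],[0,0,0],[0,0,0],[0,0,0],[0,0,0],[0,0,0],[0,0,0]]}'
```

```text
t: 13.3
tool_pos: [0.3958, -0.3517, 0.3026]
ee_rot: [[1.0, -0.001, 0.008], [-0.001, -1.0, -0.006], [0.008, 0.006, -1.0]]
wrist_force: [1.1, -1.2, -1.3]
gripper_width: 0.0521
grasp_force: 42.5
t: 14.3
tool_pos: [0.4841, 0.0511, 0.2966]
ee_rot: [[1.0, -0.0, 0.0], [-0.0, -1.0, -0.0], [0.0, 0.0, -1.0]]
wrist_force: [1.1, -0.3, -1.8]
gripper_width: 0.0519
grasp_force: 42.5
t: 15.1
tool_pos: [0.5364, 0.285, 0.2959]
ee_rot: [[1.0, 0.001, -0.001], [0.001, -1.0, -0.001], [-0.001, 0.001, -1.0]]
wrist_force: [-0.1, -0.4, -1.2]
gripper_width: 0.0517
grasp_force: 42.5
```

```bash
python3 -m jog '{"grip":[0.4,0.4,0.4,0.4,0.4,0.4,0.4,0.4,0.4,0.4],"offset":[[0.5,0,40],[0,0,45],[0,0,45],[0,0,45],[0,0,30],[0,0,15],[0,0,5],[0,0,4],[0,0,3],[0,0,2]],"twist":[[0,0,0],[0,0,0],[0,0,0],[0,0,0],[0,0,0],[0,0,0],[0,0,0],[0,0,0],[0,0,0],[0,0,0]]}'; python3 -m jog '{"grip":[0.4,0.4,0.4,0.4,0.4],"offset":[[0,0,0],[0,0,2],[0,0,1.5],[0,0,0],[0,0,0]],"twist":[[0,0,0],[0,0,0],[0,0,0],[0,0,0],[0,0,0]]}'
```

```text
t: 16.1
tool_pos: [0.5382, 0.2846, 0.0632]
ee_rot: [[1.0, -0.001, 0.001], [-0.001, -1.0, 0.001], [0.001, -0.001, -1.0]]
wrist_force: [-0.8, -0.5, -1.0]
gripper_width: 0.0519
grasp_force: 42.5
t: 16.6
tool_pos: [0.5379, 0.2848, 0.0597]
ee_rot: [[1.0, -0.0, 0.001], [-0.0, -1.0, 0.0], [0.001, -0.0, -1.0]]
wrist_force: [-1.9, -1.2, 7.4]
gripper_width: 0.0516
grasp_force: 43.5
```

```bash
python3 -m jog '{"grip":[-0.6,-1,-1,-1,-1,-1,-1,-1,-1,-1],"offset":[[0,0,0],[0,0,0],[0,0,0],[0,0,-20],[0,0,-40],[0,0,-50],[-35,-14,0],[-35,-14,0],[-35,-14,0],[-34,-13,0]],"twist":[[0,0,0],[0,0,0],[0,0,0],[0,0,0],[0,0,0],[0,0,0],[0,0,0],[0,0,0],[0,0,0],[0,0,0]]}'
python3 -m jog '{"grip":[-1,-1],"offset":[[0,0,0],[0,0,0]],"twist":[[0,0,0],[0,0,0]]}'
python3 - <<'E'
from h import *
from rig import arm
d=arm.get_image("top"); s=arm.get_image("side")
cv2.imwrite("pics/p3.png",np.hstack([cv2.resize(d["color"][180:280,130:250,::-1],(384,320),interpolation=cv2.INTER_CUBIC),cv2.resize(s["color"][130:230,190:310,::-1],(384,320))]))
print(fit(d,"med",.537,.2855,.052),fit(s,"coarse",.399,.34))
C=cloud(d);m=(np.hypot(C[...,0]-.537,C[...,1]-.2855)<.014);print(np.nanmedian(C[m][:,2]))
E
```

```text
t: 17.6
tool_pos: [0.3971, 0.3402, 0.1689]
ee_rot: [[1.0, -0.0, 0.0], [-0.0, -1.0, 0.0], [0.0, -0.0, -1.0]]
wrist_force: [-0.9, 0.1, 1.1]
gripper_width: 0.0853
grasp_force: 0.0
t: 17.8
tool_pos: [0.3982, 0.3401, 0.1691]
ee_rot: [[1.0, 0.002, 0.0], [0.002, -1.0, 0.0], [0.0, -0.0, -1.0]]
wrist_force: [0.4, -0.3, 0.7]
gripper_width: 0.0852
grasp_force: 0.0
(array([0.5361, 0.2834]), np.float64(0.934)) (array([0.4008, 0.34  ]), np.float64(0.494))
0.09107411452437694
```

View pics/p3.png

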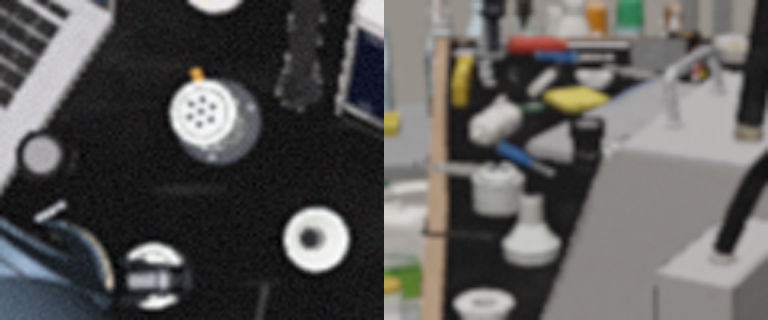

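The medium stage is seated, with its top at z = 91 mm, visible at (200,113). The gripper is centred over the coarse stage at (155,278).

```bash
python3 -m jog '{"grip":[-1,-1,-1,-1,-1,-1,-1,-1],"offset":[[0.5,0.5,30],[0,0,40],[0,0,40],[0,0,30],[0,0,13],[0,0,6],[0,0,0],[0,0,0]],"twist":[[0,0,0],[0,0,0],[0,0,0],[0,0,0],[0,0,0],[0,0,0],[0,0,0],[0,0,0]]}'; python3 -m jog '{"grip":[0,0.4,0.4,0.4,0.4,0.4,0.4],"offset":[[0,0,0],[0,0,0],[0,0,0],[0,0,0],[0,0,0],[0,0,0],[0,0,0]],"twist":[[0,0,0],[0,0,0],[0,0,0],[0,0,0],[0,0,0],[0,0,0],[0,0,0]]}' 40
```

```text
t: 18.7
tool_pos: [0.3999, 0.3393, 0.0104]
ee_rot: [[1.0, -0.001, 0.001], [-0.001, -1.0, 0.001], [0.001, -0.001, -1.0]]
wrist_force: [-0.7, 0.6, 0.0]
gripper_width: 0.0853
grasp_force: 0.0
t: 19.4
tool_pos: [0.3995, 0.3395, 0.0108]
ee_rot: [[1.0, -0.0, 0.001], [-0.0, -1.0, 0.001], [0.001, -0.001, -1.0]]
wrist_force: [-0.9, -1.2, 7.7]
gripper_width: 0.052
grasp_force: 40.5
```

```bash
python3 -m jog '{"grip":[0.4,0.4,0.4,0.4,0.4,0.4,0.4,0.4,0.4,0.4],"offset":[[0,0,-10],[0,0,-40],[0,0,-45],[0,0,-45],[0,0,-20],[35,14,0],[35,14,0],[35,14,0],[33,13,0],[0,0,0]],"twist":[[0,0,0],[0,0,0],[0,0,0],[0,0,0],[0,0,0],[0,0,0],[0,0,0],[0,0,0],[0,0,0],[0,0,0]]}'; python3 -m jog '{"grip":[0.4,0.4,0.4],"offset":[[0,0,0],[0,0,0],[0,0,0]],"twist":[[0,0,0],[0,0,0],[0,0,0]]}'
```

```text
t: 20.4
tool_pos: [0.5416, 0.2803, 0.1701]
ee_rot: [[1.0, -0.007, 0.003], [-0.007, -1.0, -0.001], [0.003, 0.001, -1.0]]
wrist_force: [-0.0, 0.0, -1.0]
gripper_width: 0.052
grasp_force: 42.5
t: 20.7
tool_pos: [0.536, 0.285, 0.1702]
ee_rot: [[1.0, 0.002, -0.0], [0.002, -1.0, 0.0], [-0.0, -0.0, -1.0]]
wrist_force: [-0.3, 0.4, -1.3]
gripper_width: 0.052
grasp_force: 42.4
```

```bash
python3 -m jog '{"grip":[0.4,0.4,0.4,0.4,0.4,0.4,0.4,0.4,0.4],"offset":[[0.8,0,20],[0,0,25],[0,0,12],[0,0,6],[0,0,4],[0,0,4],[0,0,3],[0,0,0],[0,0,0]],"twist":[[0,0,0],[0,0,0],[0,0,0],[0,0,0],[0,0,0],[0,0,0],[0,0,0],[0,0,0],[0,0,0]]}'; python3 -m jog '{"grip":[0.4,0.4,0.4,0.4,0.4],"offset":[[0,0,2],[0,0,2.5],[0,0,0],[0,0,0],[0,0,0]],"twist":[[0,0,0],[0,0,0],[0,0,0],[0,0,0],[0,0,0]]}'
```

```text
t: 21.6
tool_pos: [0.538, 0.2842, 0.0961]
ee_rot: [[1.0, -0.0, 0.0], [-0.0, -1.0, 0.0], [0.0, -0.0, -1.0]]
wrist_force: [0.4, 0.6, -1.7]
gripper_width: 0.0522
grasp_force: 42.4
t: 22.1
tool_pos: [0.5384, 0.2844, 0.0928]
ee_rot: [[1.0, -0.0, 0.002], [-0.0, -1.0, 0.001], [0.002, -0.001, -1.0]]
wrist_force: [-2.5, -1.6, 12.7]
gripper_width: 0.0525
grasp_force: 44.0
```

```bash
python3 -m jog '{"grip":[-0.6,-1,-1,-1,-1,-1,-1,-1,-1,-1],"offset":[[0,0,0],[0,0,0],[0,0,0],[0,0,-20],[0,0,-40],[0,0,-50],[-37,29,0],[-37,29,0],[-37,30,0],[0,0,0]],"twist":[[0,0,0],[0,0,0],[0,0,0],[0,0,0],[0,0,0],[0,0,0],[0,0,0],[0,0,0],[0,0,0],[0,0,0]]}'
python3 -m jog '{"grip":[-1,-1],"offset":[[0,0,0],[0,0,0]],"twist":[[0,0,0],[0,0,0]]}'
python3 - <<'E'
from h import *
from rig import arm
d=arm.get_image("top"); s=arm.get_image("side")
cv2.imwrite("pics/p4.png",np.hstack([cv2.resize(d["color"][170:290,150:270,::-1],(384,384),interpolation=cv2.INTER_CUBIC),cv2.resize(s["color"][110:230,190:310,::-1],(384,384))]))
print(fit(d,"coarse",.537,.2855,.082),fit(s,"inlet",.427,.197))
C=cloud(d);m=(np.hypot(C[...,0]-.537,C[...,1]-.2855)<.014);print(np.nanmedian(C[m][:,2]),np.nanmax(C[m][:,2]))
E
```

```text
t: 23.1
tool_pos: [0.4214, 0.1913, 0.2007]
ee_rot: [[1.0, -0.002, -0.005], [-0.002, -1.0, -0.005], [-0.005, 0.005, -1.0]]
wrist_force: [0.7, 1.2, 0.5]
gripper_width: 0.0855
grasp_force: 0.0
t: 23.3
tool_pos: [0.428, 0.1971, 0.2016]
ee_rot: [[1.0, 0.0, 0.001], [0.0, -1.0, 0.001], [0.001, -0.001, -1.0]]
wrist_force: [0.6, 0.7, 0.2]
gripper_width: 0.0853
grasp_force: 0.0
(array([0.5377, 0.2834]), np.float64(0.765)) (array([0.4282, 0.1971]), np.float64(0.788))
0.12718619639740972 0.13338970483224888
```

View pics/p4.png

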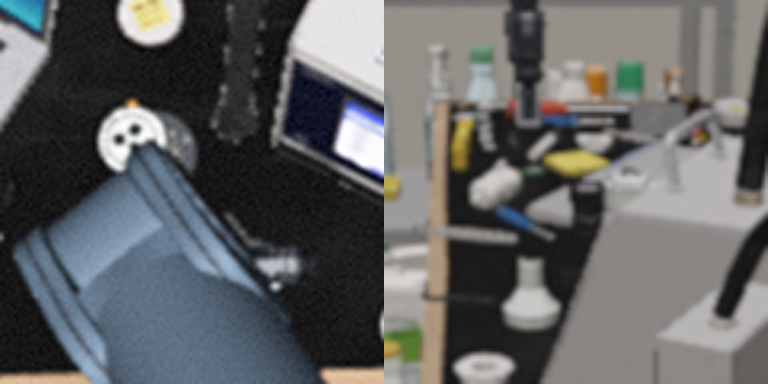

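The coarse stage is seated, with its top at z = 127 mm, visible at (132,138). The gripper hangs straight above the inlet tube, column 528 in the side half.

```bash
python3 -m jog '{"grip":[-1,-1,-1,-1,-1,-1,-1,-1],"offset":[[-0.5,0.5,30],[0,0,40],[0,0,40],[0,0,30],[0,0,14],[0,0,5],[0,0,0],[0,0,0]],"twist":[[0,0,0],[0,0,0],[0,0,0],[0,0,0],[0,0,0],[0,0,0],[0,0,0],[0,0,0]]}'; python3 -m jog '{"grip":[-0.5,0,0.3,0.4,0.6,0.8,0.9,0.9,0.9,0.9],"offset":[[0,0,0],[0,0,0],[0,0,0],[0,0,0],[0,0,0],[0,0,0],[0,0,0],[0,0,0],[0,0,0],[0,0,0]],"twist":[[0,0,0],[0,0,0],[0,0,0],[0,0,0],[0,0,0],[0,0,0],[0,0,0],[0,0,0],[0,0,0],[0,0,0]]}' 40
```

```text
t: 24.2
tool_pos: [0.427, 0.1962, 0.0428]
ee_rot: [[1.0, -0.0, 0.001], [-0.0, -1.0, 0.001], [0.001, -0.001, -1.0]]
wrist_force: [-0.5, 0.3, -0.1]
gripper_width: 0.0857
grasp_force: 0.0
t: 25.2
tool_pos: [0.4265, 0.1958, 0.0425]
ee_rot: [[1.0, -0.0, 0.0], [-0.0, -1.0, 0.0], [0.0, -0.0, -1.0]]
wrist_force: [-0.9, 0.0, 5.6]
gripper_width: 0.0206
grasp_force: 39.4
```

```bash
python3 -m jog '{"grip":[0.9,0.9,0.9,0.9,0.9,0.9,0.9,0.9,0.9,0.9],"offset":[[0,0,-10],[0,0,-40],[0,0,-45],[0,0,-45],[0,0,-45],[0,0,-22],[30,-24,0],[40,-32,0],[40,-32.5,0],[0,0,0]],"twist":[[0,0,0],[0,0,0],[0,0,0],[0,0,0],[0,0,0],[0,0,0],[0,0,0],[0,0,0],[0,0,0],[0,0,0]]}'; python3 -m jog '{"grip":[0.9,0.9,0.9],"offset":[[0,0,0],[0,0,0],[0,0,0]],"twist":[[0,0,0],[0,0,0],[0,0,0]]}'; python3 - <<'E'
from h import *
from rig import arm
s=arm.get_image("side"); cv2.imwrite("pics/p5.png",cv2.resize(s["color"][80:230,190:340,::-1],(450,450)))
E
```

```text
t: 26.2
tool_pos: [0.5371, 0.2863, 0.2483]
ee_rot: [[1.0, 0.001, -0.0], [0.001, -1.0, 0.002], [-0.0, -0.002, -1.0]]
wrist_force: [-0.8, -0.2, -1.0]
gripper_width: 0.0205
grasp_force: 39.6
t: 26.5
tool_pos: [0.5335, 0.2815, 0.2498]
ee_rot: [[1.0, -0.001, -0.0], [-0.001, -1.0, -0.0], [-0.0, 0.0, -1.0]]
wrist_force: [-0.2, -0.7, -1.6]
gripper_width: 0.0207
grasp_force: 39.6
```

View pics/p5.png

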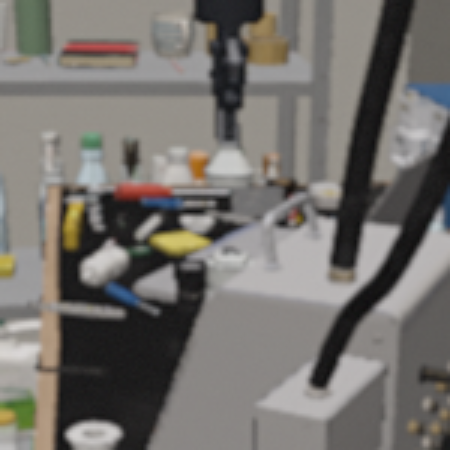

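The inlet hangs upright at (230,165), above the coarse stage top at (229,257). The columns match. I'll correct by +3 mm in x and y and lower it.

```bash
python3 -m jog '{"grip":[0.9,0.9,0.9,0.9,0.9,0.9,0.9,0.9,0.9],"offset":[[3,-3,0],[0,0,30],[0,0,25],[0,0,13],[0,0,7],[0,0,4],[0,0,4],[0,0,3],[0,0,0]],"twist":[[0,0,0],[0,0,0],[0,0,0],[0,0,0],[0,0,0],[0,0,0],[0,0,0],[0,0,0],[0,0,0]]}'; python3 -m jog '{"grip":[0.9,0.9,0.9,0.9,0.9,0.9],"offset":[[0,0,0],[0,0,2],[0,0,2.5],[0,0,0],[0,0,0],[0,0,0]],"twist":[[0,0,0],[0,0,0],[0,0,0],[0,0,0],[0,0,0],[0,0,0]]}'
```

```text
t: 27.45
tool_pos: [0.5373, 0.2855, 0.1634]
ee_rot: [[1.0, -0.0, 0.0], [-0.0, -1.0, 0.0], [0.0, -0.0, -1.0]]
wrist_force: [0.1, -0.1, -1.2]
gripper_width: 0.0204
grasp_force: 39.6
t: 28.05
tool_pos: [0.538, 0.2859, 0.1603]
ee_rot: [[1.0, -0.0, 0.002], [-0.0, -1.0, 0.001], [0.002, -0.001, -1.0]]
wrist_force: [-1.2, -1.6, 11.0]
gripper_width: 0.0202
grasp_force: 40.6
```

```bash
python3 -m jog '{"grip":[0.5,0,-0.5,-1,-1,-1,-1,-1,-1,-1],"offset":[[0,0,0],[0,0,0],[0,0,0],[0,0,0],[0,0,0],[0,0,-20],[0,0,-40],[0,0,-45],[0,0,-45],[-5,40,0]],"twist":[[0,0,0],[0,0,0],[0,0,0],[0,0,0],[0,0,0],[0,0,0],[0,0,0],[0,0,0],[0,0,0],[0,0,0]]}'; python3 -m jog '{"grip":[-1,-1,-1,-1,-1,-1,-1,-1],"offset":[[-10,40,0],[-10,40,0],[-10,40,0],[-10,40,0],[-10,40,0],[-10,40,0],[0,0,0],[0,0,0]],"twist":[[0,0,0],[0,0,0],[0,0,0],[0,0,0],[0,0,0],[0,0,0],[0,0,0],[0,0,0]]}'; python3 - <<'E'
from h import *
from rig import arm
d=arm.get_image("top"); s=arm.get_image("side")
cv2.imwrite("pics/p6.png",np.hstack([cv2.resize(d["color"][170:290,120:260,::-1],(448,384),interpolation=cv2.INTER_CUBIC),cv2.resize(s["color"][110:230,210:310,::-1],(320,384))]))
print(fit(d,"inlet",.537,.2855,.118),fit(s,"inlet",.537,.2855,.118))
C=cloud(d);m=(np.hypot(C[...,0]-.537,C[...,1]-.285)<.01);print(np.nanmedian(C[m][:,2]),np.nanmax(C[m][:,2]))
E
```

```text
t: 29.05
tool_pos: [0.5335, 0.252, 0.3148]
ee_rot: [[1.0, 0.007, 0.008], [0.007, -1.0, 0.009], [0.008, -0.009, -1.0]]
wrist_force: [1.7, -0.2, 0.1]
gripper_width: 0.0856
grasp_force: 0.0
t: 29.85
tool_pos: [0.4721, 0.0047, 0.309]
ee_rot: [[1.0, -0.003, 0.0], [-0.003, -1.0, 0.0], [0.0, -0.0, -1.0]]
wrist_force: [0.0, 0.9, 0.6]
gripper_width: 0.0852
grasp_force: 0.0
(array([0.5368, 0.2833]), np.float64(0.855)) (array([0.5389, 0.1927]), np.float64(0.452))
0.18233461643852455 0.18991136897736885
```

View pics/p6.png

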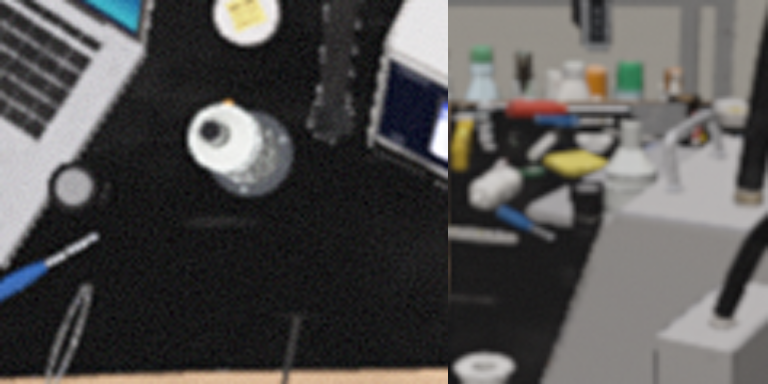

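The stack stands upright. The inlet is at (225,138) in the top half and (630,155) in the side half, with its top at about 183 mm against 184 expected. The arm is clear, so I'll hand it in.

```bash
python3 -c "
from rig import arm
print(arm.finish_job())"
```

```text
the job is handed in; nothing more can be done
None
```

I stacked the fine, medium and coarse stages and the inlet on the filter base, released them and handed the job in at about 30 s; the last pictures show the stack upright and at full height (top about 183 mm, 184 expected), but the hand-in returned no verdict.

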